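# Take the battery out of a returned light

## Robot

A 6-joint arm with a two-finger parallel gripper is mounted at the origin on the work surface. World frame = base frame: x ahead of the robot, y to its left, z up, the work surface at z = 0. Lengths are in m, angles in rad, forces in N, time in s.
With the tool pointing down it reaches from about 0.2 to 0.875 m from the base axis. Payload 3.4 kg.
Tool frame: the origin (TCP) lies at the very end of the fingers, on their centre line; the grasp point (between the pads) lies 19 mm behind it; z points along the fingers, x is the direction in which the jaws open and shut, and the axes are right-handed (so a half turn about z gives the same grasp; the last joint's range is limited). The gripper opens to 94 mm and grips with 3 to 60 N. Pads are 16 mm wide; open, the fingers measure 119 mm over their backs; the gripper's body (75 mm by 177 mm) begins 78 mm behind the grasp point.
Start: joints at [1.129, 0.276, 1.505, -0, 1.361, -0.121], TCP at [0.181, 0.546, 0.205] pointing down, gripper open.
Joint ranges: [-2.89, 2.89], [-0.75, 2.08], [0.22, 2.7], [-1.18, 4.32], [0.11, 2.71], [-2.7, 2.7]. Speed limits (rad/s): [2.57, 2.57, 3.14, 3.14, 3.14, 3.14].

## Interface

Orientations are given as a unit quaternion [x, y, z, w].
In Python, from plant import bot gives the robot as it stands. Calls block until the motion is done:
- bot.move_to(position, orientation): joint-space move of the TCP to a pose.
- bot.servo_line(position, ori=None, rate=0.15, force_limit=None): straight line of the TCP; ori=None keeps the orientation; rate is the mean speed in m/s. With force_limit (N) it stops when the force on the tool has changed by that much, and returns True; else False.
- bot.movej(angles): joint-space move.
- bot.gripper_to(opening, squeeze=None): finger opening in m; squeeze is the grip in N (None keeps the last); returns when the fingers have stopped.
- bot.sleep(seconds).
- bot.solve_ik(position, orientation): joint angles nearest the present ones, or None.
- bot.state(): the state.
- bot.grab_frame(name): name is "side" or "top"; returns a dict with "frame" (400x640x3 uint8, red, green, blue), "fovy" (degrees; the focal length in pixels is half the picture's height over the tangent of half this angle, whatever the lens; pixels are square), "cx", "cy" (the principal point, pixels), "origin" and "rotation" of the camera in the world. Camera axes: x right, y up, looking along -z (the intrinsics and any distortion apply to the point x, -y, -z); pixel columns grow to the right and rows downward; lengths in m; the calibration is good to about 2 mm. A picture is of the moment at which its call begins. There is no depth.
A pose or a line that the arm cannot do raises bot.PlanningError and nothing moves.
- bot.finish_job(): hands the job in, once; it reports no verdict.
The state is a dict: "time_s": time; "q": joint angles; "joint_velocities": joint speeds; "tau": joint torques, N m; "position": TCP position; "tcp_rot": TCP orientation; "force": force on the tool from outside, world axes, zero at the start; "moment": the same for the moment, N m; "opening": finger opening in m.
Only numpy, scipy, OpenCV 4.12 (cv2) and the standard library are available. Lean on these libraries where they do the work, as an engineer would, in place of code of your own. Each camera call takes 0.05 s, during which the arm holds its last target.

## Task

The returned light in the sloping cradle must give up its battery. Press on the flush orange cover and slide it fully open, lift out the blue battery pack and set it down gently in the green tray without dropping it in; leave the cover open, and the tape roll, the tape dispenser and the small carton where they are.

Things in the scene. Friction and masses are not known exactly. Their poses are not given: they have to be found in the camera images.
- unit: Fixed steel cradle with an off-white light housing, 100 mm up the slope x 210 mm along y x 45 mm thick. Origin on the table under the middle of its upper face, z up. The face slopes 28 degrees, looking up and towards the robot (-x); its middle is 75 mm above the table, low edge 52, high edge 98.
- lamp (a point): Middle of the underside of a fixed aluminium lamp bar over the housing, 290 mm above the table: 20 mm wide (x), 264 mm long (y), 15 mm thick, its axes those of unit, 5 mm from that origin in -x. Level arms at its ends run back (+x) to posts 100 mm behind it. It is in the way of a hand coming straight down, so work with the tool square to the sloping face.
- cover_top (a point): Middle of the top of the flush orange cover, 46 (x) x 84 (y) x 4 mm, no handle, painted lines; moves with it. Axes: x up the slope, y the way it opens, z square out of the sloping face. Flush with the housing's face; gives 1 mm per 3 N pressed, up to 3 mm, and springs back. It drags along y with about 2 N, so a press of 6 to 10 N carries it by friction.
- cover (a joint): Slide of the orange cover in m: 0 closed (over the battery compartment), grows as the cover moves along +y of cover_top, 0.084 fully open against its stop. It stays where it is left. It starts closed or up to 3 mm open.
- compartment (a point): Middle of the battery compartment's floor, 38 mm below the housing's face; axes as cover_top. The compartment is 48 mm wide up the slope (x) and 82 mm along y, with straight walls. Closed, the cover hides it all; fully open, the cover's edge is 3 mm past the compartment's +y wall.
- battery: Loose blue battery pack, white band, two brass contacts on top: 36 (x) x 20 (y) x 26 (z) mm, about 60 g. Origin at the centre of its underside. Starts on the compartment's floor, axes along compartment's, near the down-slope wall, up to 4 mm off the middle along y: 27 mm or more is free on either side of its 20 mm width; its top is 12 mm below the face.
- battery_center (a point): Centre of the battery pack, 13 mm above the middle of its underside.
- tray_green: Fixed open green tray 130 (x) x 150 (y) x 30 (z) mm, walls and floor 4 mm thick. Origin at the centre of its underside on the table.
- tray_grey: Fixed open grey tray of the same size, holding a white end cap; not the one wanted. Origin at the centre of its underside.
- tape_roll: Bystander, loose. Cream ring of packing tape standing flat, 90 mm across, 48 mm high. Origin at the centre of its underside.
- tape_gun: Bystander, loose. Cream and navy hand tape dispenser lying on its side, about 190 x 120 mm, 54 mm high. Origin at the middle of the roll's underside.
- small_carton: Bystander, loose. Small plain carton 110 x 90 x 60 mm. Origin at the centre of its underside.
Not all that is in view belongs to the job. What is shaped like the tray_green but yellow is not meant.

How it is judged:
On the way, in this order (a step that is already met when the one before it is completed fails the run):
1. the cover is slid fully open (to within 10 mm of its stop) (value of joint cover above 0.074 m), for 0.2 s.
2. the battery pack is lifted out of the compartment (distance between battery_center and compartment above 0.06 m), for 0.1 s.
At the end, for the whole second after the job is handed in: The cover is still open to within 10 mm of its stop, and the battery pack lies at rest on the floor of the green tray (its centre within the tray's walls and less than 28 mm above the table) (value of joint cover above 0.074 m and x of battery_center in the frame of tray_green between -0.06 and 0.06 m and y of battery_center in the frame of tray_green between -0.07 and 0.07 m and z of battery_center in the frame of tray_green below 0.028 m and linear speed of battery below 0.03 m/s); the robot touches nothing.
It fails at once if the battery pack is dropped: it moves faster than 0.9 m/s while the fingers do not hold it (a fall of some 40 mm) (contact force between the fingers and battery below 0.05 N and linear speed of battery above 0.9 m/s).
It fails at once if the tape roll, the tape dispenser or the small carton is pushed more than 40 mm (distance of any of tape_roll, tape_gun, small_carton from where it was at the start of the episode above 0.04 m).
It also fails if it takes over 58 s, if anything falls off the work surface, if the arm or the gripper's body presses on something with over 40 N, if the wrist force passes 120 N, or if a joint passes its speed limit or range.

## Working session

There is one attempt and no reset: what is moved stays moved. The work goes in short steps, each a Python script; the robot and the scene stay as the last script left them, time stands still between calls to the robot, and variables do not carry over. Pictures are saved under pics/ and viewed, and the job is handed in when it is done.

```bash
ls; mkdir -p pics; python3 - <<'E'
from plant import bot
import cv2
for n in ("side","top"):
    f=bot.grab_frame(n); cv2.imwrite(f"pics/{n}0.png",f["frame"][:,:,::-1])
    print(n,{k:v for k,v in f.items() if k!="frame"})
s=bot.state(); print(s)
E
```

```text
pics
side {'fovy': 44.931771746234254, 'cx': 318.7818336935751, 'cy': 192.74070926021218, 'origin': array([-0.20370321, -0.71779621,  1.01333476]), 'rotation': array([ 0.38441284, -0.14642647, -0.33992318,  0.84571762])}
top {'fovy': 50.017301528365834, 'cx': 321.0975807554131, 'cy': 200.1539502878775, 'origin': array([ 0.26835797, -0.03556239,  1.63961619]), 'rotation': array([ 0.04248209, -0.04503604, -0.70104015,  0.71042926])}
{'time_s': 0.1, 'q': array([ 1.12901449e+00,  2.76513470e-01,  1.50597792e+00, -1.87016388e-05,
        1.36066457e+00, -1.21008085e-01]), 'joint_velocities': array([-0.0007292 , -0.00108626, -0.00121481,  0.00030061,  0.00070174,
        0.00056873]), 'tau': array([ 3.07746421e-03, -4.05457199e+01, -2.37780261e+01,  7.05928425e-02,
        2.99281650e-02, -3.68171686e-05]), 'position': array([0.18110527, 0.54522267, 0.20471305]), 'tcp_rot': array([ 8.10955122e-01,  5.85107835e-01, -6.80045527e-04,  3.85495173e-04]), 'force': array([-0.37976508, -0.31521995, -0.21845729]), 'moment': array([ 0.03039446, -0.00449694,  0.03468782]), 'opening': 0.09406380348565847}
```

View pics/side0.png

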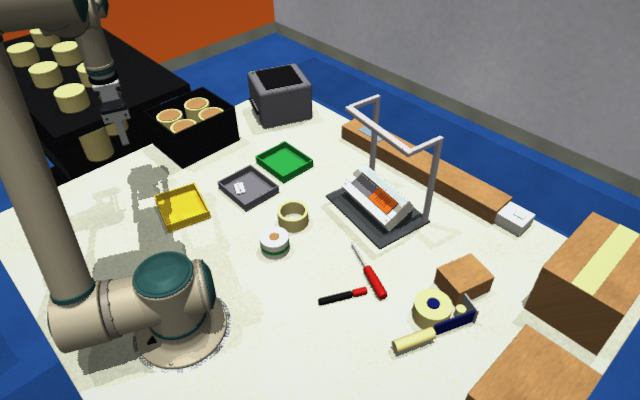

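View pics/top0.png

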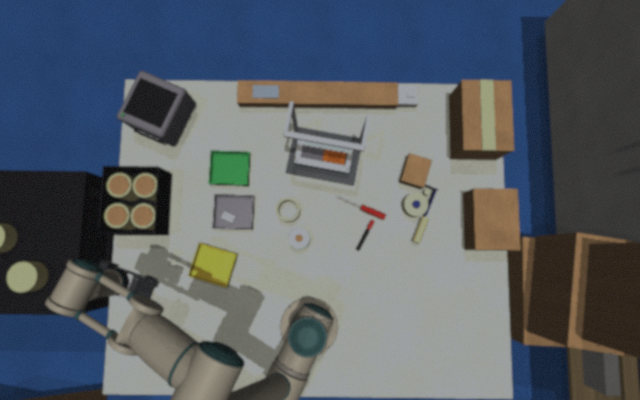

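```bash
cat > h.py <<'E'
import numpy as np, cv2
from scipy.spatial.transform import Rotation as R
def cam(f):
    F=f["frame"].shape[0]/2/np.tan(np.radians(f["fovy"])/2)
    return F,f["cx"],f["cy"],np.array(f["origin"]),R.from_quat(f["rotation"])
def ray(f,uv):
    F,cx,cy,o,r=cam(f); uv=np.atleast_2d(uv)
    d=np.c_[(uv[:,0]-cx)/F,-(uv[:,1]-cy)/F,-np.ones(len(uv))]
    return o,r.apply(d)
def onz(f,uv,z):
    o,d=ray(f,uv); return o+d*((z-o[2])/d[:,2:3])
def proj(f,p):
    F,cx,cy,o,r=cam(f); c=r.inv().apply(np.atleast_2d(p)-o)
    return np.c_[cx+F*c[:,0]/-c[:,2], cy-F*c[:,1]/-c[:,2]]
def tri(f1,u1,f2,u2):
    o1,d1=ray(f1,u1);o2,d2=ray(f2,u2);d1=d1[0]/np.linalg.norm(d1);d2=d2[0]/np.linalg.norm(d2)
    t=np.linalg.lstsq(np.c_[d1,-d2],o2-o1,rcond=None)[0]
    a=o1+t[0]*d1;b=o2+t[1]*d2
    return (a+b)/2,np.linalg.norm(a-b)
def crop(f,x0,y0,x1,y1,s,name):
    cv2.imwrite(name,cv2.resize(f["frame"][y0:y1,x0:x1,::-1],None,fx=s,fy=s,interpolation=cv2.INTER_CUBIC))
E
python3 - <<'E'
from plant import bot; from h import *
import pickle
S=bot.grab_frame("side");T=bot.grab_frame("top");pickle.dump((S,T),open("f0.pkl","wb"))
crop(S,315,85,465,255,4.4/1.25,"pics/s1.png"); crop(T,275,95,380,190,6,"pics/t1.png")
for n,f in(("S",S),("T",T)):
    h=cv2.cvtColor(f["frame"],cv2.COLOR_RGB2HSV)
    for nm,lo,hi,z in(("green",(45,120,40),(75,255,255),0.03),("orange",(5,190,150),(16,255,255),.075)):
        m=cv2.inRange(h,lo,hi); k,l,st,c=cv2.connectedComponentsWithStats(m)
        for i in range(1,k):
            if st[i,4]>60: 
                r=cv2.minAreaRect(np.argwhere(l==i)[:,::-1].astype(np.float32))
                print(n,nm,st[i],c[i].round(1),onz(f,c[i],z).round(3),onz(f,cv2.boxPoints(r),z).round(3).tolist())
E
```

```text
S green [ 256  142   57   41 1348] [284.3 161.6] [[0.578 0.294 0.03 ]] [[0.522, 0.384, 0.03], [0.719, 0.39, 0.03], [0.638, 0.21, 0.03], [0.462, 0.215, 0.03]]
S orange [ 101    0  173   63 7253] [182.5  22.9] [[0.907 1.449 0.075]] [[0.76, 2.042, 0.075], [1.417, 1.37, 0.075], [0.955, 0.807, 0.075], [0.433, 1.33, 0.075]]
S orange [  3  30  27  11 126] [14.9 34.6] [[0.265 1.899 0.075]] [[0.225, 1.942, 0.075], [0.343, 1.944, 0.075], [0.324, 1.868, 0.075], [0.209, 1.868, 0.075]]
S orange [369 188  28  26 297] [382.1 200.9] [[ 0.624 -0.09   0.075]] [[0.604, -0.053, 0.075], [0.663, -0.039, 0.075], [0.648, -0.122, 0.075], [0.592, -0.134, 0.075]]
T green [ 210  152   39   33 1165] [229.3 167.9] [[0.588 0.312 0.03 ]] [[0.53, 0.383, 0.03], [0.651, 0.384, 0.03], [0.647, 0.24, 0.03], [0.526, 0.241, 0.03]]
```

View pics/s1.png

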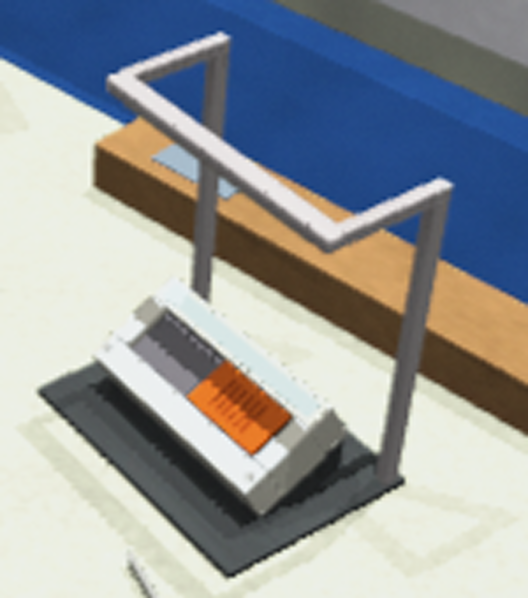

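View pics/t1.png

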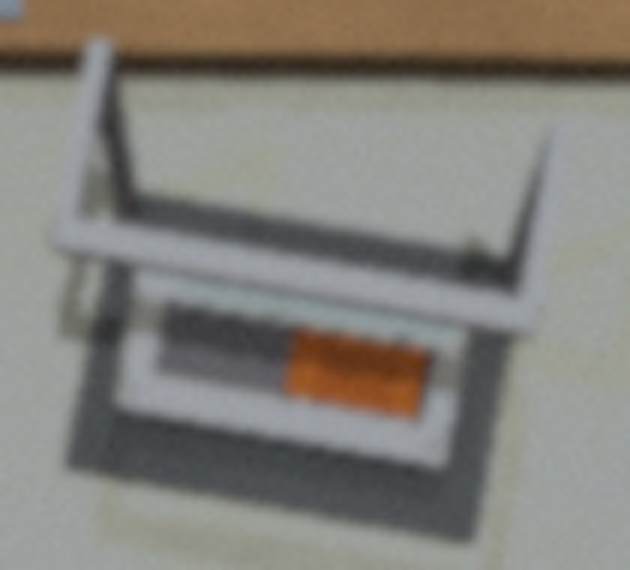

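```bash
python3 - <<'E'
from h import *; import pickle
S,T=pickle.load(open("f0.pkl","rb"))
print("tcp",proj(S,[.1811,.5452,.2047]),proj(T,[.1811,.5452,.2047]),"base",proj(S,[0,0,0]),proj(T,[0,0,0]))
# tray corners: rim
crop(S,215,135,325,215,7,"pics/s2.png"); crop(T,200,140,260,240,6,"pics/t2.png")
# lamp ends (front corners)
k=4.4/1.25
a=[315+112/k,85+82/k]; b=[315+330/k,85+243/k]
a2=[275+65/6,95+235/6]; b2=[275+525/6,95+315/6]
p,e=tri(S,a,T,a2);q,e2=tri(S,b,T,b2);print(p,e,q,e2,np.linalg.norm(p-q))
# plate base corners
for u in([315+38/k,85+392/k],[315+230/k,85+577/k],[315+405/k,85+482/k]): print("plateS",onz(S,u,0.003))
for u in([275+68/6,95+468/6],[275+472/6,95+540/6]): print("plateT",onz(T,u,0.003))
E
```

```text
tcp [[122.8120191  135.26580075]] [[142.43992096 277.90341723]] base [[181.55993894 327.49258164]] [[308.63924232 326.12755404]]
[0.64559547 0.07766241 0.30025758] 0.0033468865236421677 [ 0.60770333 -0.16969344  0.29412885] 0.0012237260413233563 0.2503163833671119
plateS [[0.57756929 0.09537167 0.003     ]]
plateS [[ 0.53373128 -0.16823866  0.003     ]]
plateS [[ 0.71864712 -0.19992528  0.003     ]]
plateT [[0.57635041 0.0959638  0.003     ]]
plateT [[ 0.53285767 -0.16525714  0.003     ]]
```

```bash
python3 - <<'E'
from h import *; import pickle
S,T=pickle.load(open("f0.pkl","rb"))
crop(S,80,60,160,160,6,"pics/s3.png")
E
```

```text
(no output)
```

View pics/s2.png

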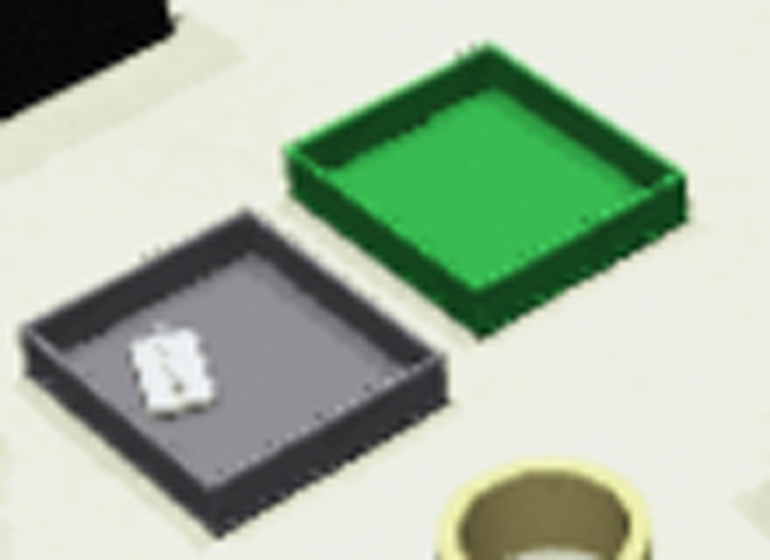

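View pics/s3.png

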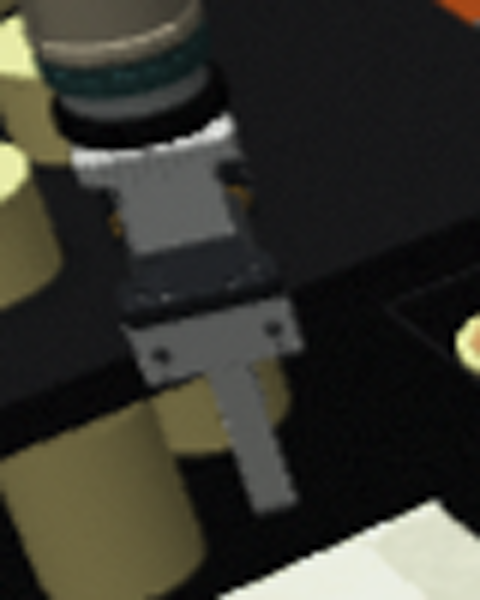

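```bash
python3 - <<'E'
from h import *; import pickle
S,T=pickle.load(open("f0.pkl","rb"))
for u in([256,156.7],[313,160],[285,141.4],[283.6,176.9]): print("tray rim S",onz(S,u,.03).round(3))
print("near bottom",onz(S,[283.9,183.3],0).round(3))
def orient(yaw):
    ux=np.array([np.cos(yaw),np.sin(yaw),0]);y=np.array([-np.sin(yaw),np.cos(yaw),0]);s=np.radians(28)
    x=ux*np.cos(s)+np.array([0,0,np.sin(s)]);return np.c_[x,y,np.cross(x,y)]
for n,f,lo,hi,box in(("S",S,(5,150,90),(18,255,255),(360,180,410,220)),("T",T,(5,130,70),(18,255,255),(315,145,355,170))):
    h=cv2.cvtColor(f["frame"],cv2.COLOR_RGB2HSV);m=cv2.inRange(h,lo,hi)
    mm=np.zeros_like(m);x0,y0,x1,y1=box;mm[y0:y1,x0:x1]=m[y0:y1,x0:x1]
    pts=np.argwhere(mm)[:,::-1].astype(np.float32)
    c=pts.mean(0);c3=onz(f,c,.075)[0]
    M=orient(np.radians(-9.4));o,d=ray(f,pts)
    t=((c3-o)@M[:,2])/(d@M[:,2]);P=(o+d*t[:,None]-c3)@M
    r=cv2.minAreaRect(P[:,:2].astype(np.float32)*1000)
    cc=c3+M[:,:2]@np.array(r[0])/1000
    print(n,len(pts),c,c3.round(4),"rect",r,"ctr",cc.round(4))
    print("ext",P[:,:2].min(0),P[:,:2].max(0), "percent",np.percentile(P[:,:2],[2,98],axis=0))
E
```

```text
tray rim S [[0.528 0.382 0.03 ]]
tray rim S [[0.652 0.234 0.03 ]]
tray rim S [[0.655 0.38  0.03 ]]
tray rim S [[0.525 0.235 0.03 ]]
near bottom [[0.527 0.238 0.   ]]
S 389 [382.53214 200.35475] [ 0.6266 -0.0888  0.075 ] rect ((0.033111572265625, 1.2753181457519531), (84.6041259765625, 44.91534423828125), 89.50080871582031) ctr [ 0.6268 -0.0876  0.075 ]
ext [-0.02235983 -0.04086241] [0.02280309 0.04364895] percent [[-0.02135241 -0.04012182]
 [ 0.02173993  0.04146542]]
T 222 [333.95496 156.66216] [ 0.6271 -0.0857  0.075 ] rect ((-0.12419319152832031, 0.3281402587890625), (81.91183471679688, 38.75782775878906), 89.67127227783203) ctr [ 0.627  -0.0854  0.0749]
ext [-0.01954726 -0.04066396] [0.01933598 0.04128985] percent [[-0.01865111 -0.03886976]
 [ 0.01835039  0.03945069]]
```

```bash
cat >> h.py <<'E'
yaw=np.radians(-9.4)
def orient(yaw):
    ux=np.array([np.cos(yaw),np.sin(yaw),0]);y=np.array([-np.sin(yaw),np.cos(yaw),0]);s=np.radians(28)
    x=ux*np.cos(s)+np.array([0,0,np.sin(s)]);return np.c_[x,y,np.cross(x,y)]
M=orient(yaw); xs,ys,n=M.T
C=np.array([0.627,-0.0865,0.075])
def P(x,y,z): return C+M@np.array([x,y,z])
E
python3 - <<'E'
from plant import bot; from h import *
for sg in(1,-1):
    q=R.from_matrix(np.c_[sg*ys,sg*xs,-n]).as_quat()
    for p in(P(0,0,.25),P(0,0,0),P(0,.09,0),P(0,0,-.035)): 
        s=bot.solve_ik(p,q); print(sg,p.round(3),None if s is None else np.round(s,2))
E
```

```text
1 [ 0.511 -0.067  0.296] [-0.32 -0.13  1.85  0.09  0.94 -1.77]
1 [ 0.627 -0.086  0.075] [-0.28  0.27  2.02  0.15  0.37 -1.82]
1 [0.642 0.002 0.075] [-0.08  0.29  2.   -0.11  0.37 -1.4 ]
1 [ 0.643 -0.089  0.044] [-0.28  0.34  2.03  0.18  0.3  -1.84]
-1 [ 0.511 -0.067  0.296] [-0.32 -0.13  1.85  0.09  0.94  1.38]
-1 [ 0.627 -0.086  0.075] [-0.28  0.27  2.02  0.15  0.37  1.32]
-1 [0.642 0.002 0.075] [-0.08  0.29  2.   -0.11  0.37  1.74]
-1 [ 0.643 -0.089  0.044] [-0.28  0.34  2.03  0.18  0.3   1.3 ]
```

```bash
cat >> h.py <<'E'
Q=R.from_matrix(np.c_[ys,xs,-n]).as_quat()
E
python3 - <<'E'
from plant import bot; from h import *
bot.gripper_to(0.0,20)
bot.move_to(P(0,0,.22),Q); bot.servo_line(P(0,0,.02),rate=.2)
s=bot.state();print(s["time_s"],s["force"],s["opening"]);f0=s["force"]
hit=bot.servo_line(P(0,0,-.012),rate=.02,force_limit=5)
s=bot.state();d=M.T@(s["position"]-C);print(hit,d*1000,M.T@(s["force"]-f0),s["time_s"])
f=bot.grab_frame("side");crop(f,315,85,465,255,3.5,"pics/s4.png")
E
```

```text
5.2583 [ 0.02392099  0.24707106 -0.41218062] 0.0001271907025892233
True [-0.07874366 -0.01559673 -2.06380668] [ 0.5002805  -0.05692574  7.09474762] 6.3167
```

View pics/s4.png

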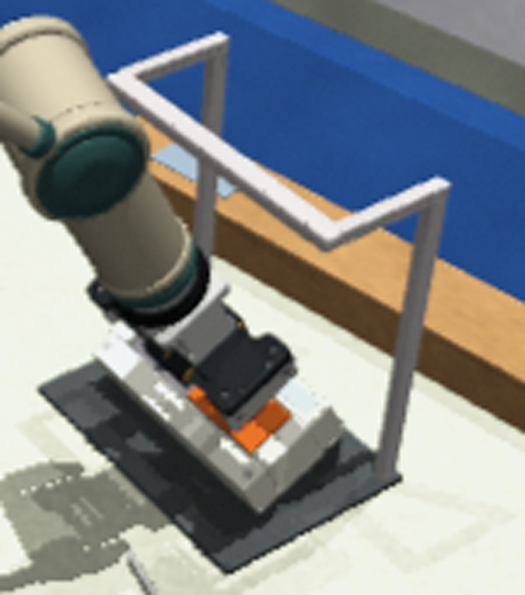

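Closed fingers sit mid-cover (crop ≈ (235,400)), clear of the lamp bar. The contact height puts the face within 0.3 mm of the estimate. Now I slide.

```bash
python3 - <<'E'
from plant import bot; from h import *
f0=np.array([.024,.247,-.412])
z=-.0023
bot.servo_line(P(0,0,z),rate=.02)
for y in(.008,.02,.035,.05,.065,.078,.088):
    bot.servo_line(P(0,y,z),rate=.05)
    s=bot.state();F=M.T@(s["force"]-f0);print(y,F.round(2),(M.T@(s["position"]-C)*1000).round(2),round(s["time_s"],2))
    z+=np.clip((F[2]-8.0)/3000,-.0008,.0008)
bot.servo_line(P(0,.088,.06),rate=.15)
f=bot.grab_frame("side");crop(f,315,85,465,255,3.5,"pics/s5.png")
E
```

```text
0.008 [-0.37  1.16  6.62] [ 0.02  8.27 -1.88] 6.92
0.02 [-0.9   0.18  7.59] [ 0.05 20.42 -2.25] 7.32
0.035 [-0.34  0.42  8.28] [ 0.18 35.44 -2.36] 7.77
0.05 [-0.51  0.99  8.49] [ 0.26 50.46 -2.26] 8.22
0.065 [0.03 1.42 6.76] [ 0.37 65.48 -2.16] 8.67
0.078 [-0.25  0.86  7.5 ] [ 0.45 78.48 -2.48] 9.07
0.088 [-0.27 -2.43  8.23] [ 0.37 87.78 -2.63] 9.43
```

View pics/s5.png

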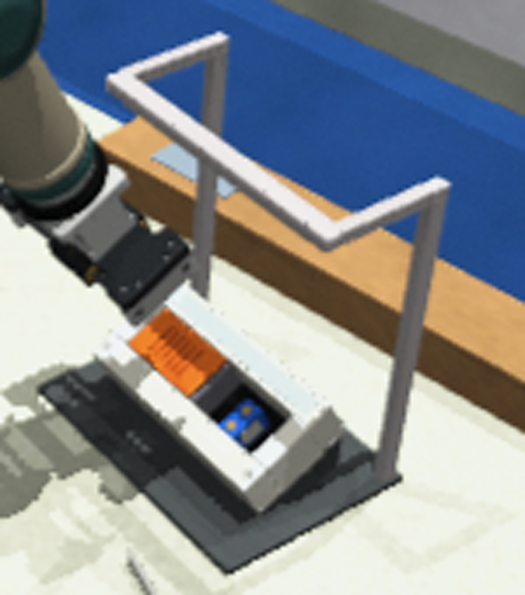

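```bash
python3 - <<'E'
from plant import bot; from h import *
f0=bot.grab_frame("side");ft=bot.grab_frame("top")
import pickle;pickle.dump((f0,ft),open("f1.pkl","wb"))
crop(f0,365,185,405,220,18,"pics/s6.png");crop(ft,315,140,355,175,18,"pics/t6.png")
def plane(f,uv,z):
    o,d=ray(f,uv);t=((C+n*z-o)@n)/(d@n);return (o+d*t[:,None]-C)@M
for nm,f,box in(("S",f0,(365,185,405,220)),("T",ft,(315,140,355,175))):
    h=cv2.cvtColor(f["frame"],cv2.COLOR_RGB2HSV);x0,y0,x1,y1=box
    for c,lo,hi,z in(("blue",(100,110,40),(125,255,255),-.0117),("orange",(4,140,70),(18,255,255),0.0003)):
        m=cv2.inRange(h,lo,hi);mm=np.zeros_like(m)
        if c=="orange": mm[150:215,270:385]=m[150:215,270:385] if nm=="S" else 0
        if c=="orange" and nm=="T": mm[130:175,280:345]=m[130:175,280:345]
        if c=="blue": mm[y0:y1,x0:x1]=m[y0:y1,x0:x1]
        p=np.argwhere(mm)[:,::-1]
        if len(p)<5: print(nm,c,len(p));continue
        q=plane(f,p,z)[:,:2]*1000
        print(nm,c,len(p),q.mean(0).round(1),q.min(0).round(1),q.max(0).round(1))
E
```

```text
S blue 81 [-3.6 -9.2] [-21.5 -30.8] [13.4  5.1]
S orange 360 [ 3.8 80.4] [-22.   36.7] [114.4 168.2]
T blue 48 [ 0.7 -3.4] [-13.9 -17.3] [14.5 10.4]
T orange 185 [ 2.4 78.6] [-18.2  39. ] [ 19.2 119.7]
```

View pics/s6.png

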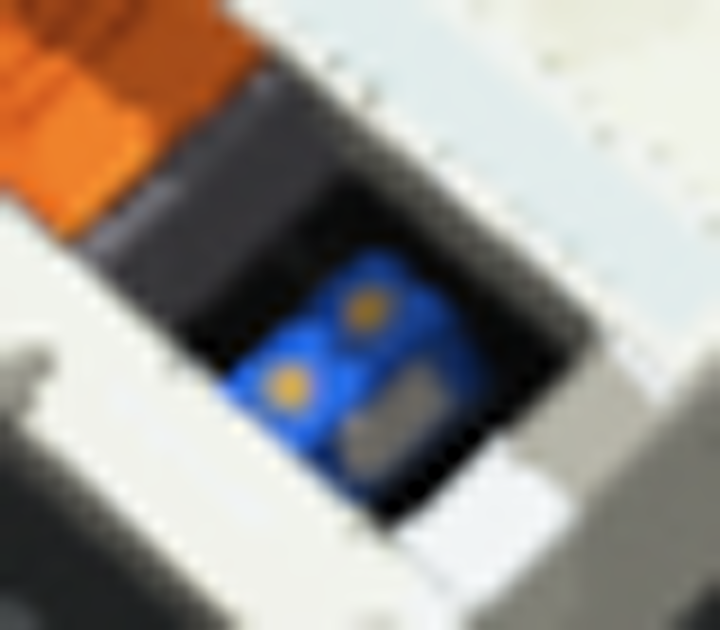

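View pics/t6.png

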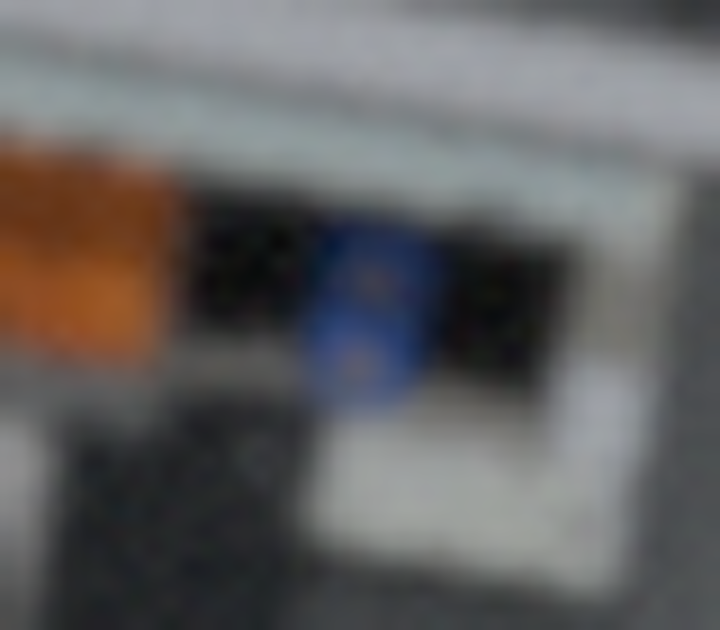

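```bash
python3 - <<'E'
from h import *; import pickle
S,T=pickle.load(open("f1.pkl","rb"))
def plane(f,uv,z):
    o,d=ray(f,uv);t=((C+n*z-o)@n)/(d@n);return ((o+d*t[:,None]-C)@M*1000).round(1)
g=lambda x,y,x0,y0:[x0+x/18-.5,y0+y/18-.5]
print("S contacts",plane(S,[g(288,387,365,185),g(368,308,365,185)],-.0117))
print("T contacts",plane(T,[g(355,360,315,140),g(372,277,315,140)],-.0117))
print("S far edge",plane(S,[g(228,372,365,185),g(360,245,365,185)],-.0117))
print("S cover edge",plane(S,[g(75,238,365,185),g(265,65,365,185)],.0003), "-y wall",plane(S,[g(395,530,365,185),g(600,335,365,185)],.0003))
for f in(S,T): print(proj(f,P(-.006,0,-.0117)))
print("T battery edges",plane(T,[g(310,320,315,140),g(435,330,315,140)],-.0117))
E
```

```text
S contacts [[-14.5  -3.9 -11.7]
 [  3.7  -3.6 -11.7]]
T contacts [[-13.8  -2.  -11.7]
 [  4.4  -2.5 -11.7]]
S far edge [[-19.1   6.1 -11.7]
 [ 10.7   6.2 -11.7]]
S cover edge [[-20.9  37.3   0.3]
 [ 21.   36.1   0.3]] -y wall [[-22.1 -44.4   0.3]
 [ 22.4 -44.6   0.3]]
[[381.73941926 203.23428031]]
[[334.0531443  157.41622287]]
T battery edges [[ -7.    8.7 -11.7]
 [ -4.5 -17.3 -11.7]]
```

```bash
python3 - <<'E'
from plant import bot; from h import *
X,Y=-.0054,-.0035
bot.gripper_to(.044,15)
bot.servo_line(P(X,Y,.06),rate=.15); bot.servo_line(P(X,Y,.004),rate=.12)
f0=bot.state()["force"]
hit=bot.servo_line(P(X,Y,-.0345),rate=.04,force_limit=6)
s=bot.state();print(hit,(M.T@(s["position"]-C)*1000).round(2),(M.T@(s["force"]-f0)).round(2),s["time_s"])
if not hit:
    bot.gripper_to(.0,15);s=bot.state();print(s["opening"],(M.T@(s["force"]-f0)).round(2))
    bot.sleep(.2)
    f=bot.grab_frame("side");crop(f,315,85,465,255,3.5,"pics/s7.png")
E
```

```text
False [ -5.25  -3.49 -34.37] [ 0.87 -0.23 -0.58] 13.4667
0.019925384011844783 [ 0.47 -0.32  2.  ]
```

View pics/s7.png

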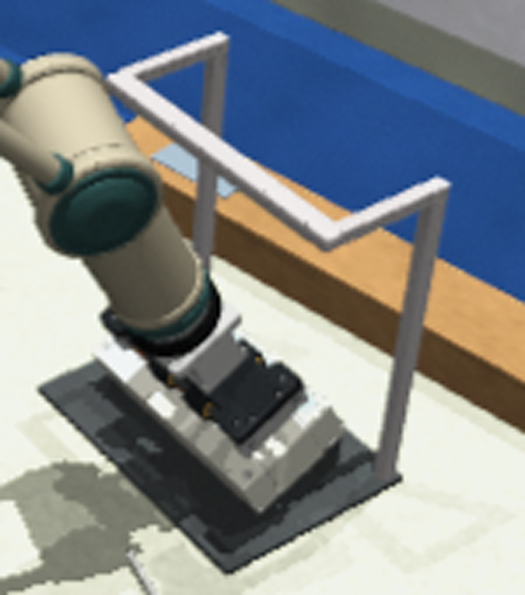

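The fingers have stopped on 19.9 mm, the battery's width, and the hand is clear of the lamp bar. Lifting.

```bash
python3 - <<'E'
from plant import bot; from h import *
X,Y=-.0054,-.0035
bot.gripper_to(.0,20)
bot.servo_line(P(X,Y,.03),rate=.06);bot.servo_line(P(X,Y,.17),rate=.15)
s=bot.state();print(s["opening"],s["position"],s["time_s"])
f=bot.grab_frame("side");crop(f,215,35,435,235,3.4,"pics/s8.png")
f=bot.grab_frame("top");crop(f,225,100,375,220,5,"pics/t8.png")
# IK for tray, jaw along y (tool x=+y, tool z=down -> tool y=+x)
Qd=R.from_matrix(np.c_[[0,1,0],[1,0,0],[0,0,-1]]).as_quat()
for z in(.2,.007): print(bot.solve_ik([.59,.308,z],Qd))
print(s["q"])
E
```

```text
0.019915951816309296 [ 0.54264274 -0.07603543  0.22161873] 16.7417
[ 3.76655244e-01  4.16091372e-01  1.30418000e+00 -4.44089210e-16
  1.42132128e+00 -1.19414108e+00]
[ 3.76655244e-01  5.61433757e-01  1.56213078e+00 -4.44089210e-16
  1.01802812e+00 -1.19414108e+00]
[-0.31810553 -0.02616471  1.94233052  0.10604837  0.74792646 -1.78507357]
```

View pics/s8.png

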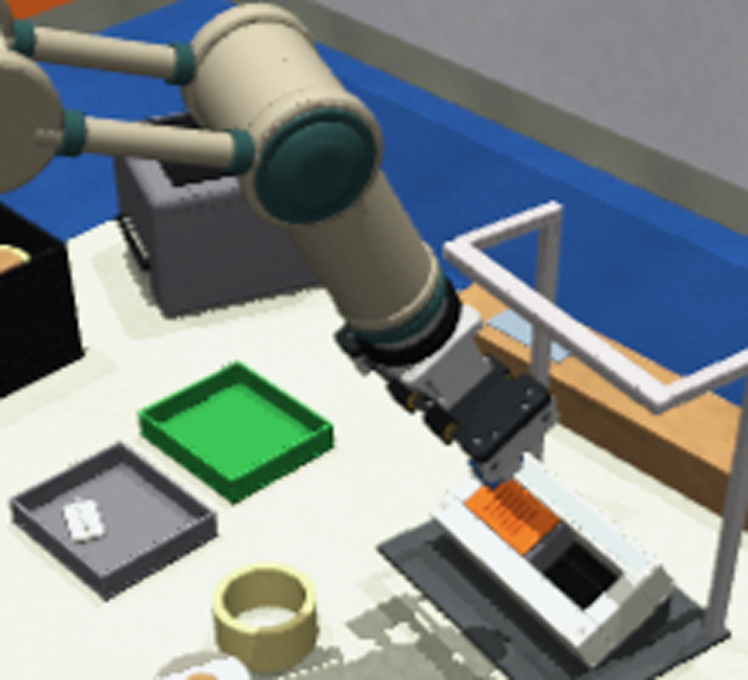

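View pics/t8.png

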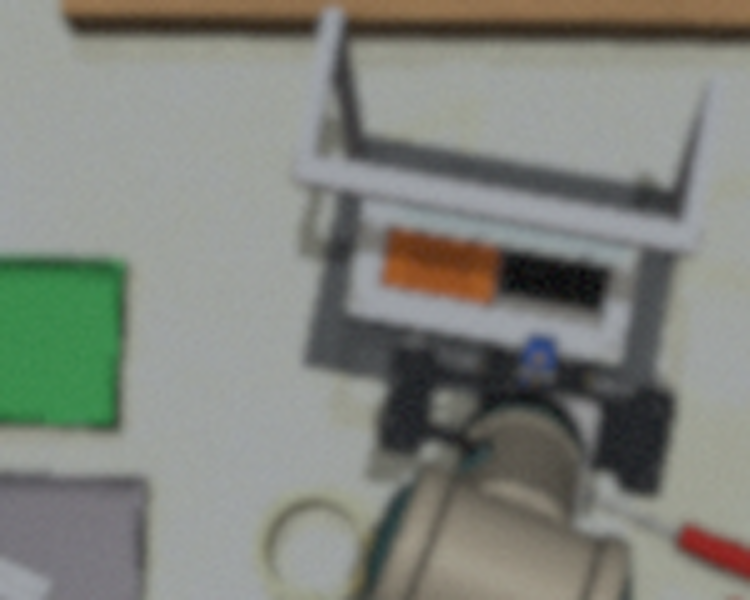

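```bash
python3 - <<'E'
from plant import bot; from h import *
Qd=R.from_matrix(np.c_[[0,1,0],[1,0,0],[0,0,-1]]).as_quat()
bot.servo_line([.44,.08,.24],rate=.2)
bot.move_to([.50,.29,.2],Qd)
bot.servo_line([.59,.308,.15],rate=.15)
s=bot.state();print(s["opening"],s["position"],s["time_s"])
bot.servo_line([.59,.308,.03],rate=.1)
f0=bot.state()["force"]
hit=bot.servo_line([.59,.308,.001],rate=.02,force_limit=3)
s=bot.state();print(hit,s["position"],s["force"]-f0,s["opening"],s["time_s"])
f=bot.grab_frame("side");crop(f,215,85,365,215,5,"pics/s9.png")
E
```

```text
0.019611243808497172 [0.58945923 0.3077664  0.15054715] 19.675
True [0.58991744 0.3079544  0.00737181] [-0.21201365 -0.95127152  3.68129108] 0.019942174651134622 22.0667
```

View pics/s9.png

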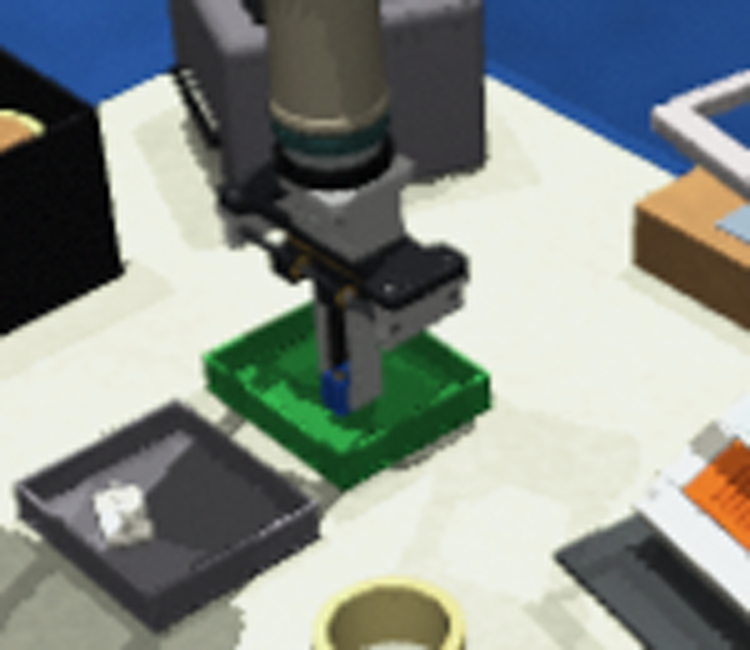

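The TCP is at 7.4 mm, exactly the tray floor (4 mm) plus the 3.3 mm grip offset, so the battery stands on the floor. The picture shows it upright in the green tray. Releasing.

```bash
python3 - <<'E'
from plant import bot; from h import *
bot.gripper_to(.05); bot.sleep(.3)
bot.servo_line([.59,.308,.15],rate=.1);bot.servo_line([.45,.33,.32],rate=.2)
bot.sleep(.3)
s=bot.state();print(s["opening"],s["force"],s["time_s"])
f=bot.grab_frame("side");cv2.imwrite("pics/s10.png",f["frame"][:,:,::-1]);crop(f,215,85,415,235,4,"pics/s11.png")
h=cv2.cvtColor(f["frame"],cv2.COLOR_RGB2HSV);m=cv2.inRange(h,(100,110,40),(125,255,255));mm=np.zeros_like(m);mm[140:185,255:314]=m[140:185,255:314]
p=np.argwhere(mm)[:,::-1];print(len(p),onz(f,p.mean(0),.022))
f=bot.grab_frame("top");crop(f,190,100,440,250,3.2,"pics/t11.png")
E
```

```text
0.049955600810682295 [-0.10894972 -0.27846955  0.06261202] 26.2167
60 [[0.58431896 0.30514926 0.022     ]]
```

View pics/s11.png

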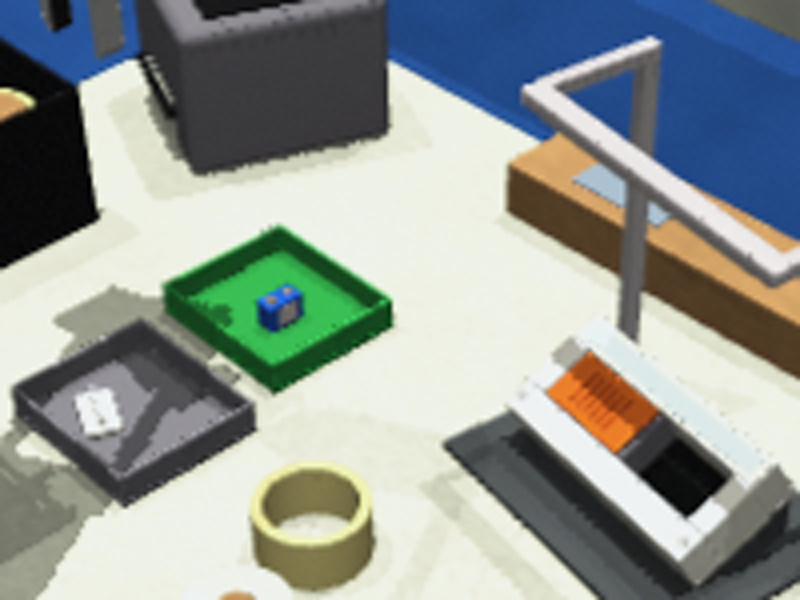

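View pics/t11.png

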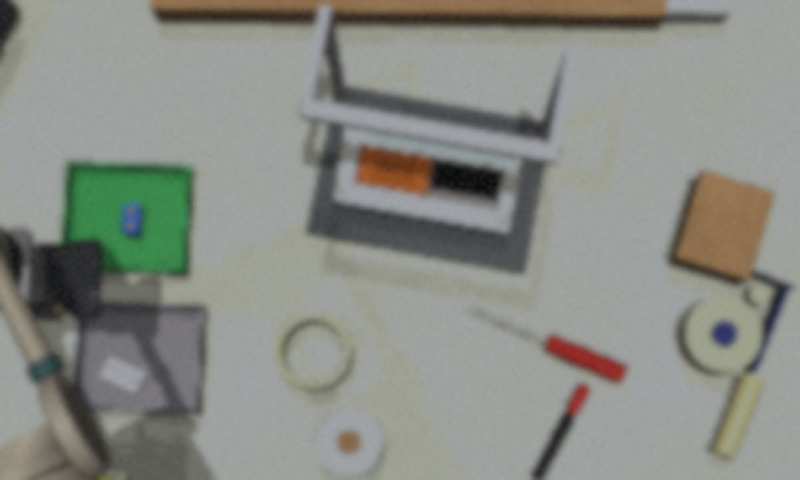

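The pictures show the battery upright mid-tray (crop (280,307)), the cover open with the compartment empty, and the bystanders where they started. The arm is clear, so I'm handing in.

```bash
python3 -c "
from plant import bot
bot.finish_job(); print(bot.state()['time_s'])"
```

```text
the job is handed in; nothing more can be done
the job is handed in; nothing more can be done
```

I handed the job in at about 26 s of the 58 s allowed. The battery is in the green tray and the cover is open. The hand-in gives no verdict, so this rests on my own checks.

- **Cover:** I pressed it with 7–8 N, using closed fingers square to the slope, and slid it until it pushed back at its stop. In the last pictures its middle had moved about 79–80 mm. With the up-to-3 mm it may have been open at the start, that fits the 84 mm stop.
- **Battery:** I gripped it at 19.9 mm (its width is 20 mm) and lifted it straight out. In the tray, the finger height of 7.4 mm at contact matched the battery resting on the 4 mm floor, and I released it only then. The last picture puts it at about (0.584, 0.305), near the tray middle at (0.590, 0.308), upright.
- **Surroundings:** By eye, the tape roll, tape dispenser and small carton are where they started. The arm ended clear of everything, with near-zero wrist force.
- **Disagreements:** The two cameras differed by about 2 mm on the cover and the battery. The open cover's edge measured 37 mm from where the cover's middle started, against about 38.5 mm expected, well inside the 10 mm allowance. I found nothing else that failed or disagreed.

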